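# Back the film-roll ratchet off one notch

## Robot

A 6-joint arm with a two-finger parallel gripper is mounted at the origin on the work surface. World frame = base frame: x ahead of the robot, y to its left, z up, the work surface at z = 0. Lengths are in m, angles in rad, forces in N, time in s.
With the tool pointing down it reaches from about 0.425 to 0.95 m from the base axis. Payload 3.5 kg.
Tool frame: the origin (TCP) lies on the centre line of the jaws, within the pads' length; the fingertips stand 14 mm ahead of it and the grasp point (between the pads) lies 5 mm behind it (ctrl.finger_overhang is the distance from the TCP to the fingertips, in m); z points along the fingers, y is the line along which they close (so a half turn about z gives the same grasp; the last joint's range is limited). The gripper opens to 85 mm and grips with 20 to 120 N. Pads are 22 mm wide; open, the fingers measure 114 mm over their backs; the gripper's body (76 mm by 85 mm) begins 54 mm behind the grasp point. The pads swing forward as they close: fully open they stand 13 mm farther back than shut.
Start: joints at [-1.337, 0.286, 1.577, -0, 1.279, -0.15], TCP at [0.253, -0.626, 0.245] pointing down, gripper open.
Joint ranges: [-2.77, 2.77], [-0.9, 2.22], [0.21, 2.48], [-1.53, 4.67], [0.24, 2.81], [-2.84, 2.84]. Speed limits (rad/s): [2.79, 2.79, 3.14, 3.14, 3.14, 3.14].

## Interface

Orientations are given as a unit quaternion [x, y, z, w].
In Python, from plant import ctrl gives the robot as it stands.
- The arm moves only by the tool send_rows, never from a script. Its argument "moves" is text: rows parted by semicolons, each of 7 numbers parted by spaces: the turn, a rotation vector about the tool's x, y, z in units of 360 degrees (1.0 is 360 degrees), then the shift along the tool's x, y, z in units of 20 cm (1.0 is 20 cm), then the gripper's target within -1 to 1 (fully open at 1, half-way at 0, shut at -1). A call has 1 to 12 rows; each row is the pose to reach, as a shift and turn from the pose commanded when the call began, along the tool's axes at that moment, turning the shorter way round; what a row does not reach only later rows make up. A row lasts 1/8 s, in which the tool goes at most 62.5 mm and 10.7 degrees, less where a joint would pass 70% of its speed; a pose out of reach is approached as far as the arm can. A call with a number of a shift or a turn outside -1 to 1 is refused whole. A call with a gripper value outside its range is refused whole. The fingers move at their own pace and stop on an object; "newtons" is the grip in N (left out, the last holds). Time passes only in rows, so rows that repeat a pose let the fingers close. It gives the time, the measured TCP pose, the force, the opening and the grip force at its end, in the units of the state.
- ctrl.get_state(): the state, without advancing time (a new reading comes with each control period).
- ctrl.read_camera(name): name is "scene" or "side" or "wrist"; returns a dict with "image" (420x560x3 uint8, red, green, blue), "fovy" (degrees; the focal length in pixels is half the picture's height over the tangent of half this angle, whatever the lens; pixels are square), "cx", "cy" (the principal point, pixels), "extrinsics" (4x4, takes a point from camera to world coordinates). Camera axes: x right, y up, looking along -z (the intrinsics and any distortion apply to the point x, -y, -z); pixel columns grow to the right and rows downward; lengths in m; the calibration is good to about 2 mm. The wrist camera is an equidistant fisheye: a pixel r from the principal point sees the ray r / f radians off the axis. A picture is of the moment at which its call begins. There is no depth.
- ctrl.sign_off(): hands the job in; it is judged then, once.
The state is a dict: "time": time; "qpos": joint angles; "dq": joint speeds; "joint_efforts": joint torques, N m; "eef_pos": TCP position; "tcp_rot": TCP orientation; "contact_force": force on the tool from outside, world axes, zero at the start; "wrist_torque": the same for the moment, N m; "opening": opening from 0.0 (shut) to 1.0 (fully open); "finger_force": force on a finger pad.
Only numpy, scipy, OpenCV 4.12 (cv2) and the standard library are available. Lean on these libraries where they do the work, as an engineer would, in place of code of your own. Each camera call takes 0.05 s, during which the arm holds its last target. There are 200 camera calls.

## Task

The yellow film roll on the blue ratchet stand has been fed one notch too far. With a fingertip, push the red pawl up out of the ratchet by its ball-ended tab (it stays up), then push on a spoke of the black-knobbed spoked wheel to turn the wheel backward by one notch, that is with the top of the wheel moving toward the pawl's pivot, and push the pawl fully down again into that notch. Only push with the fingers, do not pinch or force the pawl or the wheel, and leave the other things on the bench where they are.

Things in the scene. Friction and masses are not known exactly. Their poses are not given: they have to be found in the camera images.
- stand: Blue stand bolted to the bench, yawed up to 0.4 rad. Origin on the bench under the shaft; x along the shaft (away from the robot at yaw 0), y sideways (pawl's pivot on +y), z up. Base 150 x 200 x 12 mm; shaft 130 mm up. Along x: spoked wheel at -75 mm, yellow roll (d 60) -37 to +21, ratchet and pawl at +50, pawl's post (215 high) at 69 to 79. Free space above wheel and pawl.
- wheel_axis (a point): Centre of the spoked wheel, on the shaft at stand (-75, 0, 130) mm. Axes are those of the stand. The steel ratchet on the same shaft, 125 mm farther along the stand's x, has 8 teeth, is 136 mm over the tooth tips and 14 mm thick.
- spoke_end (a point): Centre of the black 18 mm ball ending the spoke that starts nearest the top, 108 mm from the shaft; turns with the wheel. Four spokes, 10 mm thick, 90 degrees apart, stand free in the stand's plane x = -75 mm. At wheel joint 0 this one leans 0.30 rad from straight up toward the stand's -y; backward swings it over the top toward +y.
- wheel (a joint): Angle of wheel, roll and ratchet, rad. Negative is backward (top moves toward the stand's +y, the pawl's pivot). One notch is 0.785. At about 0.01 a tooth touches the pawl's nose; with the pawl down it cannot go below 0. Starts at 0.02 to 0.20 (slack). The pawl drops fully into the next notch when the joint is -0.77 to -0.40. Stays where left (friction 0.15 N m).
- pawl (a joint): Angle of the pawl, rad: 0 fully down in the ratchet (a stop), grows as the nose lifts, up to a stop at 1.2. Above 0.35 it is clear of the teeth. A stiff hinge keeps it where it is left (about 0.05 N m).
- pawl_pivot (a point): The pawl's hinge pin at stand (50, 70, 200) mm; it runs along the stand's x. Axes are those of the stand. The pawl's flat arm (14 mm wide, 9 mm thick) runs 60 mm from the pin toward the stand's -y to the nose.
- tab_end (a point): Centre of the red 18 mm ball at the end of the pawl's tab, a 10 mm rod, 60 mm from the hinge pin. With the pawl down the tab leans 0.44 rad from straight up toward the stand's -y; pushing it to +y lifts the nose, pushing it to -y lowers it. It turns with the pawl.
- battery: Loose black battery pack 45 x 110 x 36 mm with a paper label, beside the stand. Bystander; origin at the centre of its underside.
- screwdriver: Loose yellow-handled screwdriver lying in front of the stand. Bystander; origin on its underside.
- glue: Loose glue bottle 32 mm diameter, 75 mm high, blue cap, beside the stand. Bystander; origin at the centre of its underside.
- radio: Loose grey radio transmitter 130 x 170 x 40 mm with two sticks, on the left. Bystander; origin at the centre of its underside.
- pencup: Loose black cup 72 mm diameter, 90 mm high. Bystander; origin at the centre of its underside.
- pinion: Loose brass pinion 40 mm diameter, 18 mm high, behind the stand. Bystander; origin at the centre of its underside.
- threadlock: Loose small white bottle 28 mm diameter, 60 mm high, red cap. Bystander; origin at the centre of its underside.

How it is judged:
By the outcome, as a careful person would: the job done as asked, in the order asked, and still so for the second after the job is handed in, with the robot touching nothing.
It also fails if it takes over 58 s, if anything falls off the work surface, if the arm or the gripper's body presses on something with over 40 N, if the wrist force passes 120 N, or if a joint passes its speed limit or range.

## Working session

There is one attempt and no reset: what is moved stays moved. The work goes in short steps, Python scripts to look and compute and a tool call to move; the robot and the scene stay as the last step left them, time stands still between calls to the robot, and variables do not carry over. Pictures are saved under pics/ and viewed, at most 10 in all, crops included, and the job is handed in when it is done.

Besides the shell and the picture viewer there is one more tool, called after "Request:" by a JSON object that holds its "op" and its "data", one argument or row to a line. send_rows: Moves the arm, as the interface text tells. Its arguments: {"type":"object","properties":{"moves":{"type":"string"},"newtons":{"type":"number"}},"required":["moves"]}

```bash
mkdir -p pics; ls
cat > look.py <<'E'
import cv2,sys
from plant import ctrl
for n in sys.argv[2:]:
    r=ctrl.read_camera(n); cv2.imwrite(f"pics/{sys.argv[1]}_{n}.png",r["image"][:,:,::-1])
    print(n,r["fovy"],r["cx"],r["cy"],r["extrinsics"].round(4).tolist())
E
python3 look.py a scene side; python3 -c "
from plant import ctrl
print(ctrl.get_state(),ctrl.finger_overhang)"
```

```text
pics
scene 49.39589843128948 283.34512310200114 206.38615681632132 [[0.3906, -0.528, 0.7541, 1.4354], [0.9205, 0.2175, -0.3245, -0.3722], [0.0073, 0.8209, 0.571, 0.8455], [0.0, 0.0, 0.0, 1.0]]
side 43.91649021944586 280.59557058089723 197.16908289266013 [[0.9996, 0.0137, -0.0262, 0.493], [-0.0272, 0.7757, -0.6305, -0.8605], [0.0117, 0.6309, 0.7758, 1.266], [0.0, 0.0, 0.0, 1.0]]
{'time': 0.1, 'qpos': array([-1.33699692e+00,  2.87108519e-01,  1.57804317e+00,  4.05869149e-05,
        1.27861060e+00, -1.50011522e-01]), 'dq': array([-0.00100711, -0.00143138, -0.00293938, -0.00044471,  0.00055134,
       -0.00058182]), 'joint_efforts': array([ 5.83145975e-04, -4.07294369e+01, -2.93697792e+01, -1.55569624e-04,
        3.40345301e-03,  3.36701376e-06]), 'eef_pos': array([ 0.25265362, -0.62531754,  0.2440577 ]), 'tcp_rot': array([ 9.81643130e-01,  1.90723852e-01, -2.60241043e-05, -1.08468098e-03]), 'contact_force': array([0.84882405, 0.32225525, 0.31669422]), 'wrist_torque': array([2.69032523e-06, 3.72574113e-02, 3.42823315e-02]), 'finger_force': 0.0, 'opening': 1.0012839932108304} 0.014
```

View pics/a_scene.png

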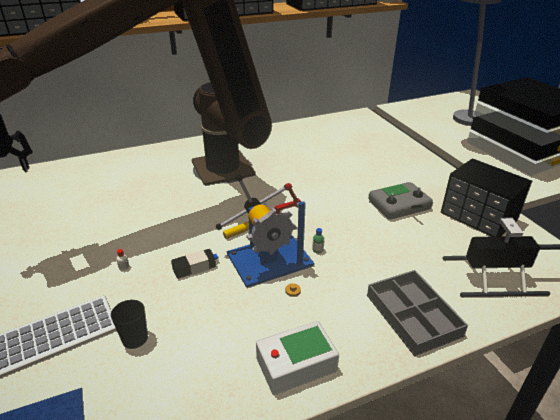

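View pics/a_side.png

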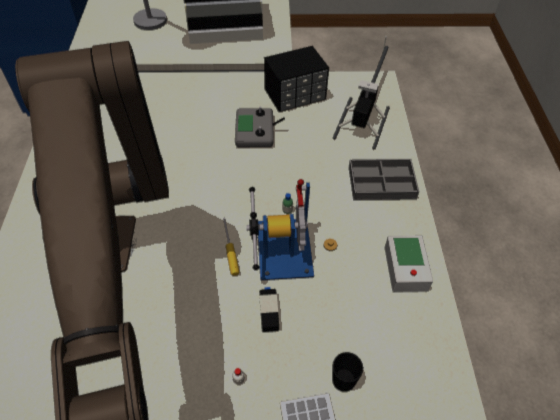

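The stand is near scene px (270,250). The red tab ball is at scene (289,187) and side (300,182). The wheel balls in the side view are at (252,189), (254,215) and (256,267). I'll zoom in.

Run:
```python
import cv2,numpy as np
a=cv2.imread('pics/a_scene.png')[170:295,205:335]; b=cv2.imread('pics/a_side.png')[165:290,215:345]
cv2.imwrite('pics/z.png',np.hstack([cv2.resize(x,(400,385),interpolation=cv2.INTER_CUBIC) for x in(a,b)]))
```

```text
(no output)
```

View pics/z.png

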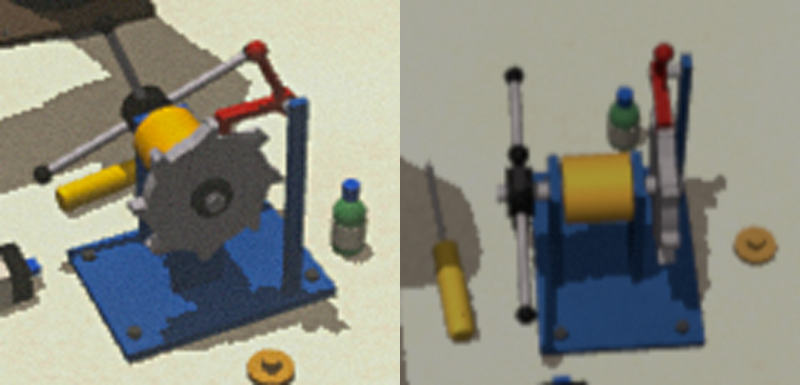

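```bash
cat > geo.py <<'E'
import numpy as np
C={'scene':(49.39589843128948,283.345,206.386,np.array([[0.3906,-0.528,0.7541,1.4354],[0.9205,0.2175,-0.3245,-0.3722],[0.0073,0.8209,0.571,0.8455]])),
'side':(43.91649,280.5956,197.169,np.array([[0.9996,0.0137,-0.0262,0.493],[-0.0272,0.7757,-0.6305,-0.8605],[0.0117,0.6309,0.7758,1.266]]))}
def ray(c,u,v):
    f,cx,cy,E=C[c]; f=210/np.tan(np.radians(f/2)); d=E[:,:3]@np.array([(u-cx)/f,-(v-cy)/f,-1]); return E[:,3],d/np.linalg.norm(d)
def onz(c,u,v,z): o,d=ray(c,u,v); return o+d*(z-o[2])/d[2]
def tri(p,q):
    o,d=ray('scene',*p);a,e=ray('side',*q); s=np.linalg.lstsq(np.c_[d,-e],a-o,rcond=None)[0]; x,y=o+d*s[0],a+e*s[1]; return (x+y)/2,np.linalg.norm(x-y)
E
python3 - <<'E'
from geo import *
np.set_printoptions(precision=4,suppress=True)
A,B,D=[onz('scene',*p,.012) for p in((227.1,251.2),(247.9,286.2),(313.9,264.2))]
F,G=[onz('side',*p,.012) for p in((261.1,279.6),(313.5,276.4))]
print(A,B,D,F,G)
for n,v in (('BA x',B-A),('BD y',D-B),('FG x',G-F)): print(n,np.linalg.norm(v),np.arctan2(v[1],v[0]))
print('tab',tri((288.2,185.6),(300.5,181.9)),'ballR(-y)',tri((218.6,226.5),(256,267)))
# stand origin: A=(-75,-100), B=(75,-100), D=(75,100)
yaw=np.mean([np.arctan2(*(B-A)[1::-1]),np.arctan2(*(D-B)[1::-1])-np.pi/2,np.arctan2(*(G-F)[1::-1])]);print(yaw)
c,s=np.cos(yaw),np.sin(yaw);R=np.array([[c,-s],[s,c]])
for P,l in((A,(-.075,-.1)),(B,(.075,-.1)),(D,(.075,.1)),(F,(-.075,-.1)),(G,(.075,-.1))): print(P[:2]-R@l)
E
```

```text
[ 0.4768 -0.1298  0.012 ] [ 0.6286 -0.1216  0.012 ] [0.6184 0.0709 0.012 ] [ 0.4738 -0.1323  0.012 ] [ 0.6186 -0.1251  0.012 ]
BA x 0.15204619784396456 0.05411491763077198
BD y 0.19274043519184764 1.6239497797011662
FG x 0.14496344115820117 0.04931567507039039
tab (array([0.5795, 0.0089, 0.256 ]), np.float64(0.001416889604334605)) ballR(-y) (array([ 0.4621, -0.143 ,  0.0934]), np.float64(0.0023532730145892846))
0.05219468186914399
[ 0.5465 -0.026 ]
[ 0.5485 -0.0256]
[ 0.5487 -0.0329]
[ 0.5435 -0.0285]
[ 0.5385 -0.0292]
```

Run:
```python
from geo import *
np.set_printoptions(precision=4,suppress=True)
from plant import ctrl
r=ctrl.read_camera('side'); print({k:v for k,v in r.items() if k not in('image','extrinsics')})
for c,p in(('scene',(288.2,185.6)),('side',(300.5,181.9))): print('tab',c,onz(c,*p,.2543))
for c,p in(('scene',(218.6,226.5)),('side',(256,267))): print('ball',c,onz(c,*p,.0934))
print('top ball at z~.232', onz('side',253.3,215,.232),'L ball',onz('side',252,189.4,.166))
# pivot pin scene (287,100 zoom), side
print('pivot',onz('scene',205+289/3.077,170+99/3.08,.2))
```

```text
{'fovy': 43.91649021944586, 'cx': 280.59557058089723, 'cy': 197.16908289266013}
tab scene [0.5778 0.0092 0.2543]
tab side [0.5796 0.0113 0.2543]
ball scene [ 0.4631 -0.1442  0.0934]
ball side [ 0.4619 -0.1417  0.0934]
top ball at z~.232 [ 0.4585 -0.0761  0.232 ] L ball [0.4522 0.0624 0.166 ]
pivot [0.5806 0.0381 0.2   ]
```

Request:
{"op": "send_rows", "data": {
  "moves": "0 0 0.053 1 -0.8 -0.425 -1;0 0 0.053 1 -0.8 -0.425 -1;0 0 0.053 1 -0.8 -0.425 -1;0 0 0.053 1 -0.8 -0.425 -1;0 0 0.053 1 -0.8 -0.425 -1;0 0 0.053 1 -0.8 -0.425 -1"
}}

```text
time: 0.9
eef_pos: [0.3788, -0.4022, 0.3307]
tcp_rot: [1.0, 0.026, 0.0, 0.001]
contact_force: [1.1, -1.3, -0.4]
opening: 0.0
finger_force: 0.0
```

```bash
cat > go.py <<'E'
# remaining shift (units of 0.2 m, tool axes) to stand-frame TCP targets given as x,y,z mm
import sys,numpy as np
from scipy.spatial.transform import Rotation as R
from plant import ctrl
O=np.array([.532,-.0375,0]);S=R.from_euler('z',.05)
s=ctrl.get_state();T=R.from_quat(s['tcp_rot']);p=s['eef_pos']
np.set_printoptions(precision=3,suppress=True)
print('t',s['time'],'stand mm',S.inv().apply(p-O)*1e3,'turn',(T.inv()*S*R.from_quat([1,0,0,0])).as_rotvec()/2/np.pi,'F stand',S.inv().apply(s['contact_force']),s['opening'])
for a in sys.argv[1:]:
    print(a,T.inv().apply(O+S.apply(np.array(eval(a))/1e3)-p)/.2)
E
python3 go.py 50,-5,330
```

```text
t 0.9 stand mm [-171.269 -356.549  330.735] turn [ 0. -0.  0.] F stand [ 1.056 -1.352 -0.437] 1.0615760067913677e-05
50,-5,330 [ 1.111 -1.755  0.001]
```

Tool axes now equal the stand's (x same, y flipped, z down).

Request:
{"op": "send_rows", "data": {
  "moves": "0 0 0 0.6 -0.95 0 -1;0 0 0 0.6 -0.95 0 -1;0 0 0 0.6 -0.95 0 -1;0 0 0 0.6 -0.95 0 -1;0 0 0 0.6 -0.95 0 -1"
}}

```text
time: 1.52
eef_pos: [0.4889, -0.2065, 0.3289]
tcp_rot: [1.0, 0.026, -0.001, -0.0]
contact_force: [-0.7, 0.1, 0.0]
opening: 0.002
finger_force: 0.0
```

Request:
{"op": "send_rows", "data": {
  "moves": "0 0 0 0.51 -0.8 0 -1;0 0 0 0.51 -0.8 0 -1;0 0 0 0.51 -0.8 0 -1;0 0 0 0.51 -0.8 0 -1;0 0 0 0.51 -0.8 0.2 -1;0 0 0 0.51 -0.8 0.2 -1"
}}

```text
time: 2.28
eef_pos: [0.5801, -0.0438, 0.2856]
tcp_rot: [1.0, 0.024, -0.005, -0.001]
contact_force: [-0.6, 0.9, -0.1]
opening: -0.004
finger_force: 0.0
```

```bash
python3 go.py 50,-5,257; python3 look.py b scene side >/dev/null;  python3 - <<'E'
import cv2,numpy as np
a=cv2.imread('pics/b_scene.png')[130:255,205:335]; b=cv2.imread('pics/b_side.png')[145:270,215:345]
cv2.imwrite('pics/z2.png',np.hstack([cv2.resize(x,(400,385),interpolation=cv2.INTER_CUBIC) for x in(a,b)]))
E
```

```text
t 2.275 stand mm [ 47.758  -8.727 285.591] turn [-0.     0.001 -0.   ] F stand [-0.509  0.959 -0.087] -0.003726131831502484
50,-5,257 [ 0.012 -0.018  0.143]
```

View pics/z2.png

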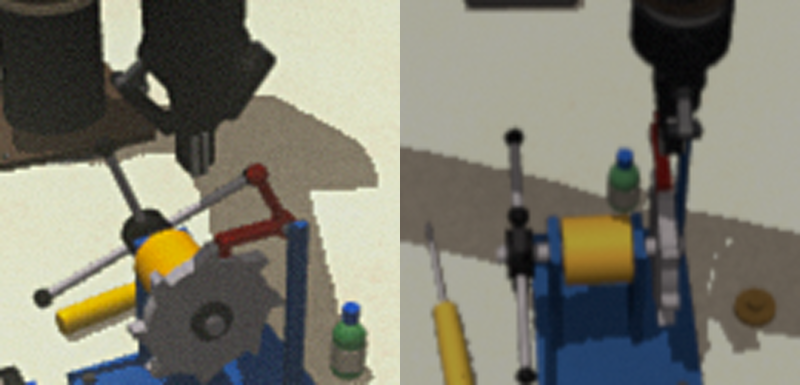

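The closed fingers are at scene (269,185) and side (307,190), with the tab ball to their +y side. I'll check the calibration by projecting the known tip and the assumed tab ball.

```bash
cat >> geo.py <<'E'
def proj(c,X):
    f,cx,cy,E=C[c]; f=210/np.tan(np.radians(f/2)); q=E[:,:3].T@(np.array(X)-E[:,3]); return round(cx-f*q[0]/q[2],1),round(cy+f*q[1]/q[2],1)
E
python3 - <<'E'
from geo import *
t=(.5801,-.0438,.2716)
for c in C: print(c,'tip',proj(c,t),'tab',proj(c,(.5795,.0089,.256)))
print(tri((269.3,184.5),(307.6,190.5)))
E
```

```text
scene tip (np.float64(268.1), np.float64(184.4)) tab (np.float64(288.4), np.float64(185.4))
side tip (np.float64(302.1), np.float64(194.2)) tab (np.float64(300.5), np.float64(182.2))
(array([ 0.5935097 , -0.04406094,  0.28165347]), np.float64(0.00548277559446528))
```

Request:
{"op": "send_rows", "data": {
  "moves": "0 0 0 0 0 0.14 -1;0 0 0 0 0 0.14 -1;0 0 0 0 0 0.14 -1;0 0 0 0 0 0.14 -1"
}}

```text
time: 2.88
eef_pos: [0.583, -0.0422, 0.2642]
tcp_rot: [1.0, 0.025, 0.001, 0.0]
contact_force: [-0.5, -0.0, 0.1]
opening: 0.002
finger_force: 0.0
```

```bash
python3 look.py c scene side >/dev/null; python3 go.py 50,-5,257;  python3 - <<'E'
import cv2,numpy as np
from geo import proj
from plant import ctrl
p=ctrl.get_state()['eef_pos']-[0,0,.014]; print(p,proj('scene',p),proj('side',p))
a=cv2.imread('pics/c_scene.png')[160:220,250:310]; b=cv2.imread('pics/c_side.png')[160:220,275:335]
b=cv2.convertScaleAbs(b,alpha=1.5,beta=30);a=cv2.convertScaleAbs(a,alpha=1.3,beta=30)
cv2.imwrite('pics/z3.png',np.hstack([cv2.resize(x,(400,400),interpolation=cv2.INTER_CUBIC) for x in(a,b)]))
E
```

```text
t 2.975 stand mm [ 50.433  -6.977 263.612] turn [ 0. -0.  0.] F stand [-1.293 -0.14   0.126] 0.0010680119859349697
50,-5,257 [-0.002 -0.01   0.033]
[ 0.58271853 -0.04194798  0.2496121 ] (np.float64(269.4), np.float64(192.6)) (np.float64(302.7), np.float64(199.2))
```

View pics/z3.png

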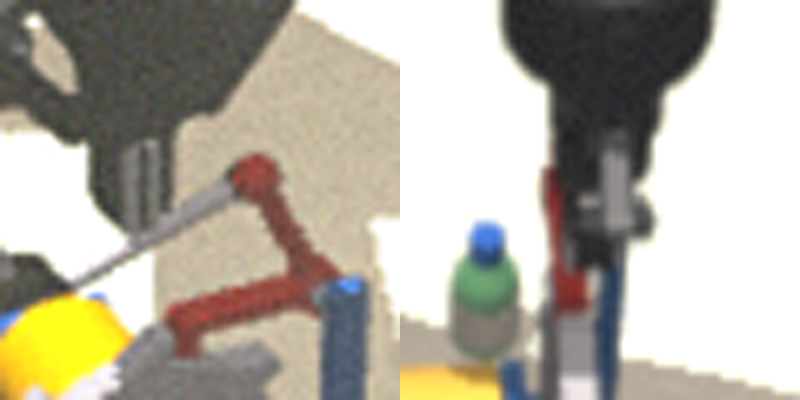

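Request:
{"op": "send_rows", "data": {
  "moves": "0 0 0 -0.015 -0.05 0.03 -1;0 0 0 -0.015 -0.1 0.03 -1;0 0 0 -0.015 -0.14 0.03 -1;0 0 0 -0.015 -0.18 0.03 -1;0 0 0 -0.015 -0.22 0.03 -1;0 0 0 -0.015 -0.26 0.03 -1;0 0 0 -0.015 -0.3 0.03 -1;0 0 0 -0.015 -0.33 0.03 -1;0 0 0 -0.015 -0.33 0.03 -1;0 0 0 -0.015 -0.33 0.03 -1"
}}

```text
time: 4.22
eef_pos: [0.5757, 0.0242, 0.2559]
tcp_rot: [1.0, 0.025, -0.0, -0.0]
contact_force: [-0.1, -1.4, 0.2]
opening: -0.002
finger_force: 0.0
```

```bash
python3 go.py 47,-10,257 47,-10,300
```

```text
t 4.225 stand mm [ 46.707  59.428 255.914] turn [-0.  0.  0.] F stand [-0.212 -1.372  0.191] -0.001831569618408914
47,-10,257 [ 0.001  0.347 -0.006]
47,-10,300 [ 0.001  0.347 -0.221]
```

Request:
{"op": "send_rows", "data": {
  "moves": "0 0 0 0 0.1 0 -1;0 0 0 0 0.1 0 -1;0 0 0 0 0.1 -0.25 -1;0 0 0 0 0.1 -0.25 -1;0 0 0 0 0.7 -0.25 -1;0 0 0 0 0.7 -0.25 -1;0 0 0 -0.61 0.72 -0.25 -1;0 0 0 -0.61 0.72 -0.25 -1;0 0 0 -0.61 0.72 -0.25 -1;0 0 0 -0.61 0.72 -0.25 -1"
}}

```text
time: 5.48
eef_pos: [0.4615, -0.1263, 0.3065]
tcp_rot: [1.0, 0.025, 0.001, 0.0]
contact_force: [0.7, 0.1, 0.3]
opening: -0.005
finger_force: 0.0
```

```bash
python3 look.py d scene side >/dev/null; python3 go.py -- -76,-85,300 -76,-85,222 2>/dev/null || python3 go.py "[-76,-85,222]"
python3 - <<'E'
import cv2,numpy as np
a=cv2.imread('pics/d_scene.png')[130:255,205:335]; b=cv2.imread('pics/d_side.png')[145:270,215:345]
cv2.imwrite('pics/z4.png',np.hstack([cv2.resize(x,(400,385),interpolation=cv2.INTER_CUBIC) for x in(a,b)]))
E
```

```text
t 5.575 stand mm [-74.048 -85.134 306.699] turn [ 0. -0.  0.] F stand [-0.039  0.259  0.723] 0.00169438326317939
t 5.575 stand mm [-74.048 -85.134 306.699] turn [ 0. -0.  0.] F stand [-0.039  0.259  0.723] 0.00169438326317939
[-76,-85,222] [-0.01  -0.001  0.423]
```

View pics/z4.png

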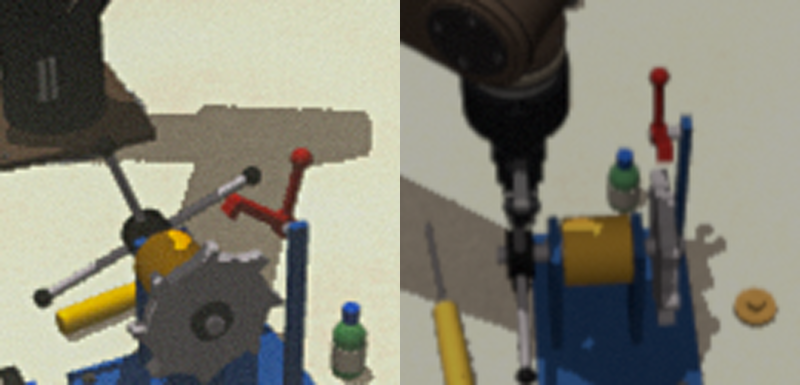

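The pawl is up at about 0.65 rad: tab ball at scene crop (301,156), nose clear of the teeth. The fingertip is beside the wheel, so I descend and push the top spoke.

Request:
{"op": "send_rows", "data": {
  "moves": "0 0 0 -0.015 0 0.2 -1;0 0 0 -0.015 0 0.42 -1;0 0 0 -0.015 0 0.42 -1;0 0 0 -0.015 0 0.42 -1;0 0 0 -0.015 0 0.42 -1"
}}

```text
time: 6.2
eef_pos: [0.4599, -0.1268, 0.2249]
tcp_rot: [1.0, 0.026, 0.002, 0.001]
contact_force: [-0.4, 0.2, 0.1]
opening: -0.001
finger_force: 0.0
```

Request:
{"op": "send_rows", "data": {
  "moves": "0 0 0 0 -0.06 0 -1;0 0 0 0 -0.12 0 -1;0 0 0 0 -0.16 0 -1;0 0 0 0 -0.2 0 -1;0 0 0 0 -0.24 0 -1;0 0 0 0 -0.28 0 -1;0 0 0 0 -0.32 0 -1;0 0 0 0 -0.36 0 -1;0 0 0 0 -0.4 0 -1;0 0 0 0 -0.43 0 -1;0 0 0 0 -0.43 0 -1;0 0 0 0 -0.43 0 -1"
}}

```text
time: 7.7
eef_pos: [0.4539, -0.04, 0.2222]
tcp_rot: [1.0, 0.025, -0.0, -0.0]
contact_force: [0.6, 0.4, -0.2]
opening: 0.001
finger_force: 0.0
```

```bash
python3 go.py; python3 look.py e scene side >/dev/null
python3 - <<'E'
import cv2,numpy as np
a=cv2.imread('pics/e_scene.png')[130:255,205:335]; b=cv2.imread('pics/e_side.png')[155:280,215:345]
cv2.imwrite('pics/z5.png',np.hstack([cv2.resize(x,(400,385),interpolation=cv2.INTER_CUBIC) for x in(a,b)]))
E
```

```text
t 7.7 stand mm [-78.153   1.39  222.201] turn [-0.  0.  0.] F stand [ 0.591  0.391 -0.215] 0.001404220257814292
```

View pics/z5.png

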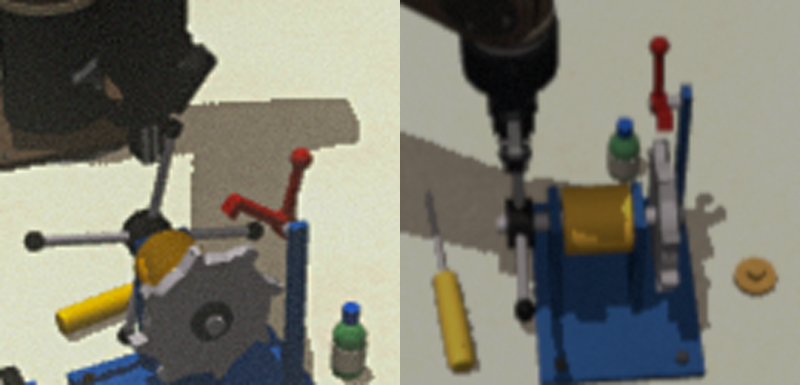

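The top spoke has swung over. The ball positions are -y (215.7,207.9), top (260.9,171.6) and +y (287.9,204.7) in the scene. I'll measure the wheel angle from these.

```bash
cat > ang.py <<'E'
from geo import *
O=np.array([.532,-.0375,0]);y=.05
Rz=np.array([[np.cos(y),-np.sin(y),0],[np.sin(y),np.cos(y),0],[0,0,1]])
def plane(c,p,x):
    o,d=ray(c,*p);o=Rz.T@(o-O);d=Rz.T@d;return (o+d*(x-o[0])/d[0])*1e3
def wheel(p,k): q=plane('scene',p,-.075); return q.round(1),np.hypot(q[1],q[2]-130).round(1),(np.arctan2(-q[1],q[2]-130)-k*np.pi/2-.3).round(3)
E
python3 - <<'E'
from ang import *
print(wheel((218.6,226.5),1))
for p,k in(((215.7,207.9),1),((260.9,171.6),0),((287.9,204.7),-1)): print(wheel(p,k))
print(tri((215.7,207.9),(255.6,255.6)))
E
```

```text
(array([ -75. , -102.8,   92.7]), np.float64(109.4), np.float64(0.048))
(array([ -75. , -106. ,  155.2]), np.float64(109.0), np.float64(-0.533))
(array([-75. ,  25.3, 232.8]), np.float64(105.9), np.float64(-0.541))
(array([-75. , 106.6, 102.8]), np.float64(110.0), np.float64(-0.55))
(array([ 0.46253025, -0.14685423,  0.15556712]), np.float64(0.0007940780700103069))
```

Request:
{"op": "send_rows", "data": {
  "moves": "0 0 0 0 0.15 0 -1;0 0 0 0 0.15 0 -1;0 0 0 0 0.15 -0.45 -1;0 0 0 0 0.15 -0.45 -1;0 0 0 0 0.15 -0.45 -1;0 0 0 0.63 -0.65 -0.45 -1;0 0 0 0.63 -0.65 -0.45 -1;0 0 0 0.63 -0.65 -0.45 -1;0 0 0 0.63 -0.65 -0.45 -1;0 0 0 0.63 -0.65 -0.45 -1;0 0 0 0.63 -0.65 -0.45 -1"
}}

```text
time: 9.18
eef_pos: [0.5724, 0.0949, 0.3116]
tcp_rot: [1.0, 0.025, -0.001, 0.0]
contact_force: [-0.1, -0.0, -0.4]
opening: 0.003
finger_force: 0.0
```

```bash
python3 go.py 48,130,257
```

```text
t 9.175 stand mm [ 47.015 130.262 311.605] turn [ 0.  0. -0.] F stand [-0.129 -0.032 -0.436] 0.0029118008411174326
48,130,257 [0.005 0.001 0.273]
```

Request:
{"op": "send_rows", "data": {
  "moves": "0 0 0 0 0 0.14 -1;0 0 0 0 0 0.27 -1;0 0 0 0 0 0.27 -1;0 0 0 0 0 0.27 -1"
}}

```text
time: 9.68
eef_pos: [0.5735, 0.0951, 0.2597]
tcp_rot: [1.0, 0.025, 0.001, 0.0]
contact_force: [1.0, 0.8, 0.5]
opening: -0.003
finger_force: 0.0
```

Request:
{"op": "send_rows", "data": {
  "moves": "0 0 0 0 0.05 0 -1;0 0 0 0 0.1 0 -1;0 0 0 0 0.14 0 -1;0 0 0 0 0.18 0 -1;0 0 0 0 0.22 0 -1;0 0 0 0 0.25 0 -1;0 0 0 0 0.27 0 -1;0 0 0 0 0.28 0 -1;0 0 0 0 0.28 0 -1;0 0 0 0 0.28 0 -1"
}}

```text
time: 10.92
eef_pos: [0.576, 0.04, 0.2583]
tcp_rot: [1.0, 0.026, -0.0, 0.0]
contact_force: [0.0, 0.3, 0.6]
opening: -0.002
finger_force: 0.0
```

```bash
python3 go.py
```

```text
t 10.925 stand mm [ 47.847  75.177 258.255] turn [0. 0. 0.] F stand [0.05  0.338 0.571] -0.0016230507417257583
```

Continue in 2 mm steps, watching the force.

Request:
{"op": "send_rows", "data": {
  "moves": "0 0 0 0 0.01 0 -1;0 0 0 0 0.02 0 -1;0 0 0 0 0.02 0 -1"
}}

```text
time: 11.3
eef_pos: [0.5762, 0.0359, 0.2582]
tcp_rot: [1.0, 0.025, -0.0, -0.0]
contact_force: [0.3, 0.6, -0.2]
opening: 0.001
finger_force: 0.3
```

Request:
{"op": "send_rows", "data": {
  "moves": "0 0 0 0 0.01 0 -1;0 0 0 0 0.01 0 -1;0 0 0 0 0.01 0 -1"
}}

```text
time: 11.68
eef_pos: [0.5764, 0.0338, 0.2584]
tcp_rot: [1.0, 0.025, 0.0, 0.0]
contact_force: [0.7, 0.3, -0.8]
opening: -0.001
finger_force: 0.2
```

Request:
{"op": "send_rows", "data": {
  "moves": "0 0 0 0 0.01 0 -1;0 0 0 0 0.01 0 -1;0 0 0 0 0.01 0 -1"
}}

```text
time: 12.05
eef_pos: [0.5765, 0.0319, 0.2584]
tcp_rot: [1.0, 0.025, 0.0, 0.0]
contact_force: [-0.2, 0.0, -0.3]
opening: -0.003
finger_force: 0.2
```

Request:
{"op": "send_rows", "data": {
  "moves": "0 0 0 0 0.01 0 -1;0 0 0 0 0.01 0 -1;0 0 0 0 0.01 0 -1"
}}

```text
time: 12.42
eef_pos: [0.5766, 0.0304, 0.2583]
tcp_rot: [1.0, 0.025, -0.0, -0.0]
contact_force: [-0.5, 3.8, -0.1]
opening: 0.003
finger_force: 1.5
```

Request:
{"op": "send_rows", "data": {
  "moves": "0 0 0 0 0.01 0 -1;0 0 0 0 0.01 0 -1;0 0 0 0 0.01 0 -1"
}}

```text
time: 12.8
eef_pos: [0.5766, 0.0298, 0.2582]
tcp_rot: [1.0, 0.025, -0.0, -0.002]
contact_force: [0.4, 6.6, 0.9]
opening: -0.003
finger_force: 3.6
```

```bash
python3 go.py; python3 look.py f scene side >/dev/null
python3 - <<'E'
import cv2,numpy as np
from geo import proj
print(proj('scene',(.5795,.0089,.256)))
a=cv2.imread('pics/f_scene.png')[165:245,230:310]; b=cv2.imread('pics/f_side.png')[160:240,255:335]
cv2.imwrite('pics/z6.png',np.hstack([cv2.resize(x,(400,400),interpolation=cv2.INTER_CUBIC) for x in(a,b)]))
E
```

```text
t 12.8 stand mm [ 47.866  65.01  258.233] turn [-0.001  0.     0.   ] F stand [0.763 6.554 0.912] -0.002774796574381532
(np.float64(288.4), np.float64(185.4))
```

View pics/z6.png

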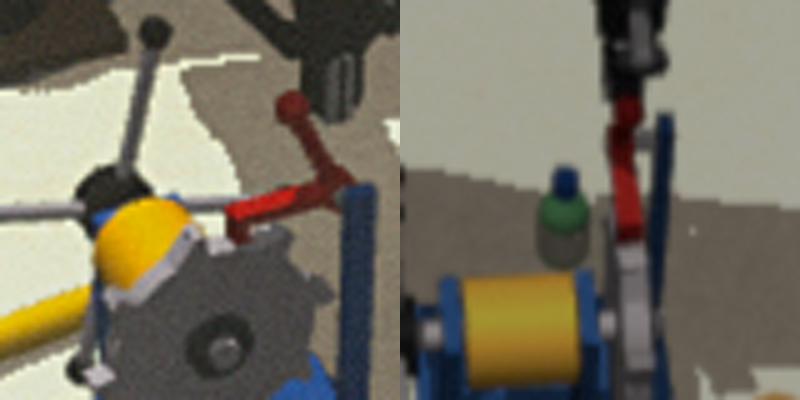

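The pawl ball is at (288.4,186.4), its starting fully-down position, and the force rose to 6.6 N at the stop. Now retreat clear and verify.

Request:
{"op": "send_rows", "data": {
  "moves": "0 0 0 0 -0.1 0 -1;0 0 0 0 -0.2 0 -1;0 0 0 0 -0.25 0 -1;0 0 0 0 -0.25 -0.4 -1;0 0 0 0 -0.25 -0.4 -1;0 0 0 0 -0.25 -0.4 -1;0 0 0 0 -0.6 -0.5 -1;0 0 0 0 -0.6 -0.5 -1;0 0 0 0 -0.6 -0.5 -1;0 0 0 0 -0.6 -0.5 -1;0 0 0 0 -0.6 -0.5 -1;0 0 0 0 -0.6 -0.5 -1"
}}

```text
time: 14.4
eef_pos: [0.5707, 0.1471, 0.358]
tcp_rot: [1.0, 0.025, -0.0, 0.0]
contact_force: [0.2, 0.1, 0.9]
opening: -0.0
finger_force: 0.0
```

```bash
python3 go.py; python3 look.py g scene side >/dev/null
python3 - <<'E'
import cv2,numpy as np
for n in 'acg':
    im=cv2.imread(f'pics/{n}_scene.png'); h=cv2.cvtColor(im,cv2.COLOR_BGR2HSV)
    m=cv2.inRange(h,(0,120,60),(8,255,255))|cv2.inRange(h,(172,120,60),(180,255,255)); m[:170]=0;m[225:]=0;m[:,:260]=0;m[:,310:]=0
    v,u=np.nonzero(m); t=v<v.min()+7; print(n,len(u),u.mean().round(1),v.mean().round(1),'top',u[t].mean().round(1),v[t].mean().round(1))
a=cv2.imread('pics/g_scene.png')[130:255,205:335]; b=cv2.imread('pics/g_side.png')[155:280,215:345]
cv2.imwrite('pics/z7.png',np.hstack([cv2.resize(x,(400,385),interpolation=cv2.INTER_CUBIC) for x in(a,b)]))
E
```

```text
t 14.4 stand mm [ 47.848 182.42  357.962] turn [ 0.  0. -0.] F stand [0.25  0.088 0.889] -0.0003220276844388396
a 177 287.1 199.9 top 287.9 185.9
c 201 287.4 199.8 top 288.1 186.2
g 195 287.6 199.7 top 288.1 185.9
```

View pics/z7.png

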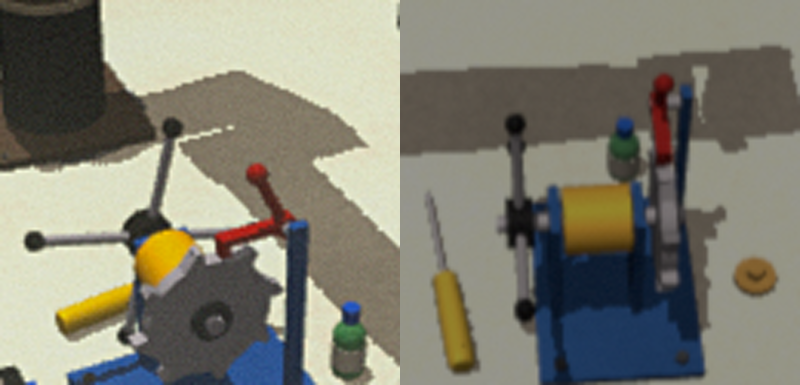

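The pawl is back at its down position: tab ball at scene (288,186), the same as before the job to within 0.3 px. The wheel is still at about -0.54, and the neighbouring items haven't moved.

```bash
python3 -c "
from plant import ctrl
print(ctrl.sign_off())"
```

```text
the job is handed in; nothing more can be done
None
```

The pawl was pushed up, the wheel turned back one notch (joint about -0.54 rad, inside the -0.77 to -0.40 window) and the pawl pushed fully down again; no bystander near the stand moved, and the job was handed in at about 14 s.

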